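Cap a valve casing in the lapping holder and hold it clamped

TASK

Pick up the aluminium saddle cap by its rib, set it across the brass valve casing in the lapping holder and slide it about until the blind holes beneath it find the two dowel pins and it drops on. Then press it straight down against the lift springs until it bears on the casing and can go no lower. Finish with your hand still on the cap, pressing it firmly home, harder than the springs push back, ready for its screws; leave the casing lying in its V and the other things on the bench where they are.

Things in the scene. Friction and masses are not known exactly. Their poses are not given: they have to be found in the camera images.
- cap: Saddle cap, loose aluminium, 0.25-0.4 kg, upright on the bench. Origin: centre of its underside; x across, y along, z up. Body 44 (x) x 110 (y) x 24 mm high; under its middle a groove along x, 30 wide, 12 deep, for the casing. Underside holes at y = +35 and -35, x = 0: blind, 9.6 mm diameter, 19 deep, mouths chamfered 1.5. Same either way round (half a turn).
- cap_grip (a point): Point in the grip rib on top of the cap, 42 mm above the cap's underside, axes as the cap. The rib is 20 mm thick (x), 60 mm long (y) and stands from 24 to 52 mm above the underside.
- holder: Lapping holder, fixed: dark base plate 110 (x) x 160 (y) x 15 mm, on it a steel cradle block 70 (x) x 120 (y) mm with flat shoulders 50 mm above the bench. Origin: under the plate's centre, on the bench; z up. A black-lined V along x carries the casing, which stands 13 mm above the shoulders. The cap sits centred, its y along the holder's y.
- seat (a point): Centre of the holder at shoulder height (50 mm up), axes as the holder. Two steel dowels stand on the shoulders at y = +35 and -35 mm: 8 mm diameter, 17 high, the top 5.5 mm tapering to 3.6. The cap's underside is 17 mm above this point when riding on the dowel tips, 7 when resting on the lift springs, 1 when fully home on the casing.
- lift_left (a joint): Spring washer, 18 mm diameter, around the dowel at the holder's +y; it lifts the cap. 0 = up, top face 7 mm above the shoulder; about 0.006 m with the cap home. Each begins to yield at 3.5 N and takes 5.5 N at 6 mm, so the two carry the cap's weight and it does not go home by itself.
- lift_right (a joint): The same spring washer around the dowel at the holder's -y. Fully home, the two springs together push back with 11 N; a hand push of about 15 to 20 N, kept up, holds the cap firmly on the casing.
- casing: Valve casing, a loose brass tube 26 mm in diameter, 130 mm long, with 29 mm rims at its ends, 0.14 kg, lying in the holder's V along x, centred within 6 mm. Origin: middle of the tube on its axis; x along the tube.
- bushing: Black plastic flanged bushing, 36 mm in diameter, 30 mm high, standing loose on the bench; a bystander. Origin: centre of its underside.
- receiver: Lacquered brass mouthpiece receiver, a tube 70 mm long and up to 18 mm thick lying loose along its x; a bystander. Origin: centre of its underside.
- bore_gauge: Steel bore gauge with a round dial 44 mm in diameter, about 195 mm long along its y, 14 mm thick, lying loose; a bystander. Origin: under the middle of its length.
Mind the look-alikes: they are no part of the job. Leave any orange or turquoise look-alike of the cap alone.

How it is judged:
By the outcome, as a careful person would: the job done as asked, in the order asked, and still so for the second after the job is handed in, while the arm keeps its last pose, push and grip.
It also fails if it takes over 43 s, if anything falls off the work surface, if the arm or the gripper's body presses on something with over 40 N, if the wrist force passes 120 N, or if a joint passes its speed limit or range.

ROBOT

A 6-joint arm with a two-finger parallel gripper is mounted at the origin on the work surface. World frame = base frame: x ahead of the robot, y to its left, z up, the work surface at z = 0. Lengths are in m, angles in rad, forces in N, time in s.
With the tool pointing down it reaches from about 0.35 to 1 m from the base axis. Payload 7.1 kg.
Tool frame: the origin (TCP) lies between the finger pads; the fingertips stand ahead of it and the grasp point (between the pads) lies 11 mm behind it (r.tip_reach is the z of the fingertips in the tool frame, in m); z points along the fingers, y is the line along which they close (so a half turn about z gives the same grasp; the last joint's range is limited). The gripper opens to 85 mm and grips with 20 to 120 N. Pads are 22 mm wide; open, the fingers measure 114 mm over their backs; the gripper's body (76 mm by 85 mm) begins 54 mm behind the grasp point. The pads swing forward as they close: fully open they stand 13 mm farther back than shut.
Start: joints at [-1.127, 0.423, 1.63, -0, 1.089, -0.019], TCP at [0.279, -0.559, 0.239] pointing down, gripper open.
Joint ranges: [-3, 3], [-0.9, 2.11], [0.09, 2.58], [-1.31, 4.45], [0.11, 2.69], [-2.54, 2.54]. Speed limits (rad/s): [2.39, 2.39, 3.01, 3.14, 3.14, 3.14].

INTERFACE

Orientations are given as a unit quaternion [x, y, z, w].
In Python, from cell import r, ik, vision, sensors gives the robot as it stands. Calls block until the motion is done:
- r.reach(position, orientation): joint-space move of the TCP to a pose.
- r.move_straight(position, attitude=None, rate=0.15): straight line of the TCP; attitude=None keeps the orientation; rate is the mean speed in m/s.
- r.set_joints(angles): joint-space move.
- r.let_go() and r.grab(force=None): open the fingers fully, or close them until they stop; force is the grip in N (None keeps the last).
- r.wait(seconds).
- ik(position, orientation): joint angles nearest the present ones, or None.
- vision.camera(name): name is "side" or "top" or "wrist"; returns a dict with "color" (420x560x3 uint8, red, green, blue), "vfov" (degrees; the focal length in pixels is half the picture's height over the tangent of half this angle, whatever the lens; pixels are square), "cx", "cy" (the principal point, pixels), "k1" (the pictures are not rectified: a ray, as slopes to the right and down, at radius r is drawn at 1 + k1 r^2 times it, then the intrinsics apply), "R" (3x3) and "t" (3): a world point X has camera coordinates R X + t. Camera axes: x right, y down, z forward; pixel columns grow to the right and rows downward; lengths in m; the calibration is good to about 2 mm. A picture is of the moment at which its call begins. There is no depth.
A pose or a line that the arm cannot do raises r.MotionError and nothing moves.
- r.finish_job(): hands the job in; it is judged then, once.
Readings, each from a call of its own:
- sensors.read_time(): time.
- sensors.read_qpos(): joint angles.
- sensors.read_dq(): joint speeds.
- sensors.read_effort(): joint torques, N m.
- sensors.read_tcp_pos(): TCP position.
- sensors.read_eef_rot(): TCP orientation.
- sensors.read_force(): force on the tool from outside, world axes, zero at the start.
- sensors.read_moment(): the same for the moment, N m.
- sensors.read_gripper_width(): finger opening in m.
- sensors.read_grip_force(): force on a finger pad.
Only numpy, scipy, OpenCV 4.12 (cv2) and the standard library are available. Lean on these libraries where they do the work, as an engineer would, in place of code of your own. Each camera call takes 0.05 s, during which the arm holds its last target. There are 200 camera calls.

## Working session

There is one attempt and no reset: what is moved stays moved. The work goes in short steps, each a Python script; the robot and the scene stay as the last script left them, time stands still between calls to the robot, and variables do not carry over. Pictures are saved under pics/ and viewed, at most 10 in all, crops included, and the job is handed in when it is done.

```bash
mkdir -p pics; cat > h.py <<'E'
import numpy as np, cv2
from cell import r, ik, vision, sensors
def K(c):
    f=c["color"].shape[0]/2/np.tan(np.radians(c["vfov"])/2)
    return np.array([[f,0,c["cx"]],[0,f,c["cy"]],[0,0,1.]]), np.array([c["k1"],0,0,0.])
def ray(c,uv):
    k,d=K(c); p=cv2.undistortPoints(np.array(uv,float).reshape(-1,1,2),k,d).reshape(-1,2)
    R=np.array(c["R"]);t=np.array(c["t"]); D=np.c_[p,np.ones(len(p))]@R
    return -R.T@t, D/np.linalg.norm(D,axis=1)[:,None]
def onplane(c,uv,z):
    o,D=ray(c,uv); return o+D*((z-o[2])/D[:,2])[:,None]
def tri(c1,uv1,c2,uv2):
    o1,d1=ray(c1,[uv1]);o2,d2=ray(c2,[uv2]);d1=d1[0];d2=d2[0]
    s=np.linalg.lstsq(np.c_[d1,-d2],o2-o1,rcond=None)[0]
    a=o1+s[0]*d1;b=o2+s[1]*d2; return (a+b)/2,np.linalg.norm(a-b)
def proj(c,X):
    k,d=K(c); return cv2.projectPoints(np.array(X,float).reshape(-1,3),cv2.Rodrigues(np.array(c["R"]))[0],np.array(c["t"],float),k,d)[0].reshape(-1,2)
def save(c,n): cv2.imwrite("pics/"+n+".png",c["color"][:,:,::-1])
def down(yaw):  # tool z down, tool y along world angle yaw+90 ; x along yaw
    from scipy.spatial.transform import Rotation as Ro
    x=np.array([np.cos(yaw),np.sin(yaw),0]);z=np.array([0,0,-1.]);y=np.cross(z,x)
    return Ro.from_matrix(np.c_[x,y,z]).as_quat()
E
python3 - <<'E'
from h import *
import pickle
C={n:vision.camera(n) for n in("top","side","wrist")}
pickle.dump(C,open("c0.pkl","wb"))
for n in ("top","side"): save(C[n],n+"0")
for n,c in C.items(): print(n,-np.array(c["R"]).T@c["t"],c["vfov"],c["k1"])
print(sensors.read_time(),sensors.read_eef_rot(),r.tip_reach)
E
```

```text
top [0.41819786 0.00513125 0.98198531] 52.69133927280655 -0.022726905523040557
side [0.31670408 1.14366488 0.75571381] 45.423471556412075 0.022260835841972033
wrist [ 0.3402811  -0.52886472  0.37331023] 60.98156194584414 -0.025198770086471943
0.15 [ 9.73347167e-01  2.29335861e-01 -1.29834074e-04 -5.81698036e-04] 0.008
```

View pics/top0.png

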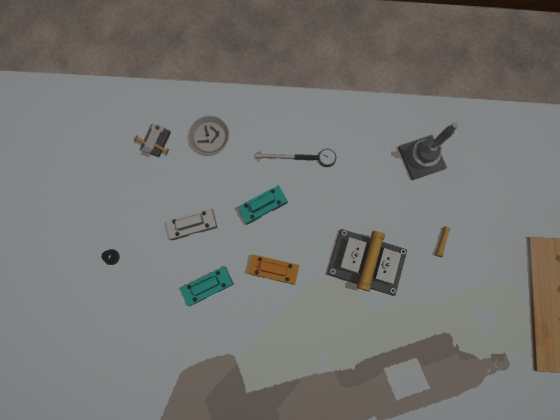

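View pics/side0.png

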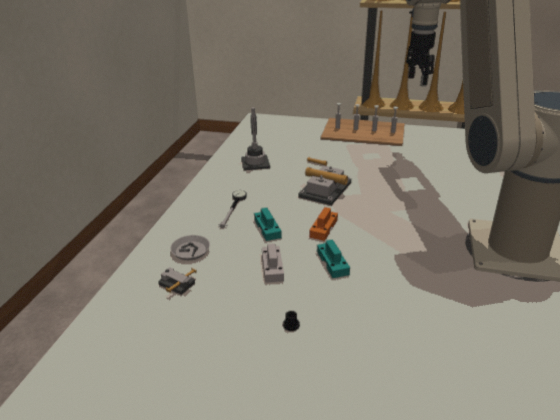

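The top view shows the plain cap at (191,224), the holder at (367,262) with the casing across it, and the orange and turquoise look-alikes separately. The side view shows the cap at (272,261) and the holder at (326,185).

```bash
python3 - <<'E'
from h import *
import pickle
C=pickle.load(open("c0.pkl","rb"));t,s=C["top"],C["side"]
print("tri cap rib",tri(t,(191,223),s,(272,254)))
print("tri casing",tri(t,(371,261),s,(325,176)))
# cap long axis: body-top corner midpoints on plane z=.024
p=onplane(t,[(167,228),(216,219)],.024);print(p,np.degrees(np.arctan2(*(p[0]-p[1])[[1,0]])),np.linalg.norm(p[0]-p[1]))
# plate corners (screws) z=.015
p=onplane(t,[(344,233),(403,249),(393,290),(333,270)],.015);print(p,p.mean(0))
p=onplane(t,[(376,232),(365,290)],.07);print("casing axis",p,p.mean(0),np.degrees(np.arctan2(*(p[1]-p[0])[[1,0]])))
R=np.array(C["wrist"]["R"]);print("wrist fwd",R[2],"right",R[0])
E
```

```text
tri cap rib (array([0.576069  , 0.20599298, 0.0358845 ]), np.float64(0.0002298280618701998))
tri casing (array([ 0.51521314, -0.20110649,  0.0451796 ]), np.float64(0.0005099674717748397))
[[0.56282117 0.26220884 0.024     ]
 [0.59092363 0.15207305 0.024     ]] 104.31426240261654 0.11366459682510854
[[ 0.57868615 -0.14419347  0.015     ]
 [ 0.55016118 -0.28080235  0.015     ]
 [ 0.45597551 -0.25863518  0.015     ]
 [ 0.49228222 -0.12194608  0.015     ]] [ 0.51927627 -0.20139427  0.015     ]
casing axis [[ 0.5761945  -0.20538829  0.07      ]
 [ 0.4501702  -0.18412457  0.07      ]] [ 0.51318235 -0.19475643  0.07      ] 170.42285088882997
wrist fwd [-0.23979414 -0.11771204 -0.96366106] right [ 0.4465991  -0.89473229 -0.00183787]
```

```bash
python3 - <<'E'
from h import *
import pickle
y=np.radians(78); q=down(y); ux=np.array([np.cos(y),np.sin(y),0])
D={}
for i,off in enumerate((-.06,.02)):
    r.reach(np.array([.517,-.199,.26])+ux*off,q); D["h%d"%i]=vision.camera("wrist")
y2=np.radians(104); q=down(y2); u2=np.array([np.cos(y2),np.sin(y2),0])
for i,off in enumerate((-.06,.02)):
    r.reach(np.array([.577,.206,.23])+u2*off,q); D["c%d"%i]=vision.camera("wrist")
pickle.dump(D,open("c1.pkl","wb"))
print(sensors.read_time(),sensors.read_qpos(),sensors.read_force())
for a in "hc":
    im=np.vstack([D[a+"0"]["color"],D[a+"1"]["color"]]) if 0 else np.hstack([D[a+"0"]["color"],D[a+"1"]["color"]])
    cv2.imwrite(f"pics/{a}.png",cv2.resize(im,(800,300),interpolation=cv2.INTER_AREA)[:,:,::-1])
E
```

```text
3.8583 [ 3.54923034e-01  4.18579732e-01  1.66058816e+00 -4.56945274e-04
  1.06224923e+00  1.11295763e-01] [-0.52581528 -0.01391811 -0.23910456]
```

View pics/h.png

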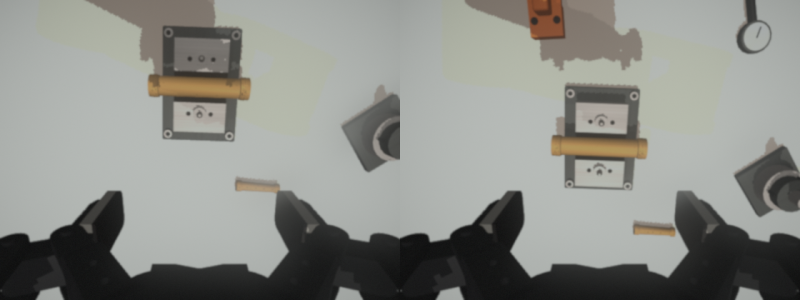

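View pics/c.png

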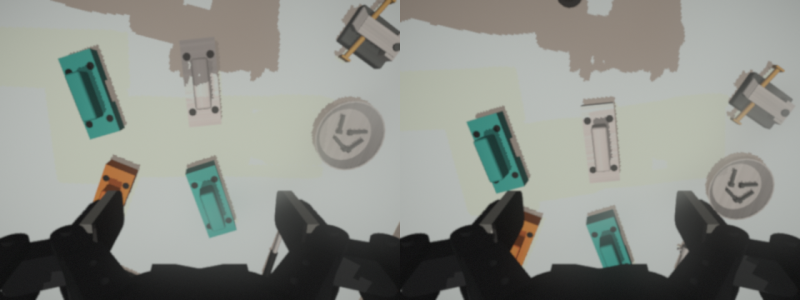

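The holder images show the dowel tips at about (201,58) and (200,112) in the left half, with the casing between. The cap images show the cap with its four dark screw holes at about (186,56), (209,55), (193,111) and (215,110) in the left half. I'll enlarge them to get exact pixels.

```bash
python3 - <<'E'
from h import *
import pickle
D=pickle.load(open("c1.pkl","rb"))
def comp(cr,sz,n):
    ims=[]
    for k,x,y in cr:
        ims.append(cv2.resize(D[k]["color"][y:y+sz[1],x:x+sz[0]],None,fx=sz[2],fy=sz[2],interpolation=cv2.INTER_CUBIC))
    cv2.imwrite("pics/%s.png"%n,np.hstack(ims)[:,:,::-1])
comp([("h0",220,30),("h1",222,115)],(130,170,3),"hz")
comp([("c0",240,45),("c1",245,130)],(80,135,4),"cz")
E
```

```text
(no output)
```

View pics/hz.png

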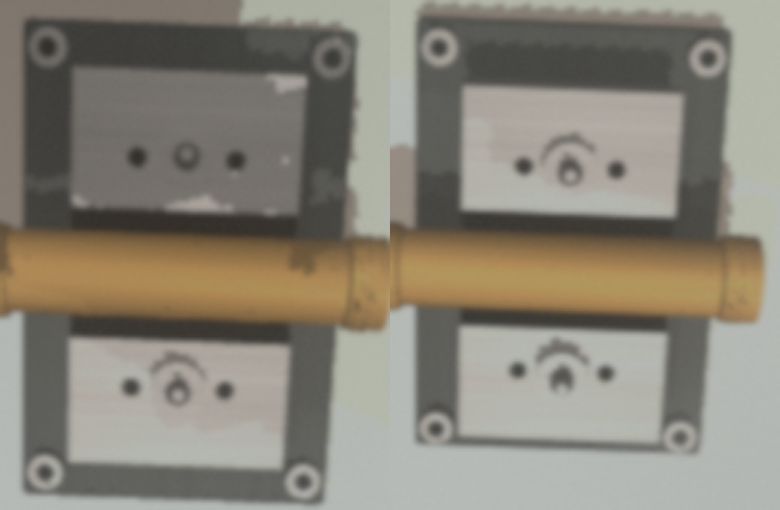

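View pics/cz.png

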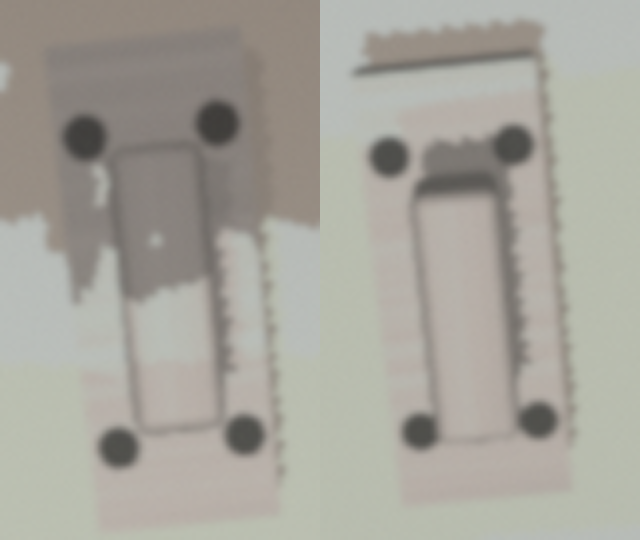

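The enlarged crops show shoulder screw holes either side of each dowel (h0: (137,157)/(235,160) and (131,387)/(225,390)). On the cap there are four dark holes in the body (c0: (85,138), (217,123), (118,447), (244,435)) and the rib top outline between them.

```bash
python3 - <<'E'
from h import *
import pickle
D=pickle.load(open("c1.pkl","rb"))
def px(P,o,s): return (np.array(P,float)+.5)/s-.5+np.array(o)
def T(k0,P0,k1,P1):
    o=[]
    for a,b in zip(P0,P1):
        X,e=tri(D[k0],a,D[k1],b); o.append(np.r_[X,e])
    o=np.array(o);return o
H0=px([(137,157),(235,160),(131,387),(225,390),(188,153),(179,394)],(220,30),3);H1=px([(133,166),(226,169.5),(128,370),(215,373),(181,176),(172,382)],(222,115),3)
C0=px([(85,138),(217,123),(118,447),(244,435),(113,148),(197,143),(140,430),(220,424)],(240,45),4);C1=px([(69,157),(192,145),(100,432),(218,420),(98,192),(176,187),(121,440),(198,433)],(245,130),4)
np.set_printoptions(precision=4,suppress=True)
for n,k0,k1,A,B,z in(("hold","h0","h1",H0,H1,.05),("cap","c0","c1",C0,C1,.024)):
    t=T(k0,A,k1,B);print(n,t)
    for k,P in((k0,A),(k1,B)):
        p=onplane(D[k],P[:4],z); u=p[:2].mean(0)-p[2:].mean(0); print(p.mean(0),"yaxis",np.degrees(np.arctan2(u[1],u[0])),np.linalg.norm(u), "xaxis",np.degrees(np.arctan2(*(p[[1,3]].mean(0)-p[[0,2]].mean(0))[[1,0]])))
for k,P in(("c0",C0),("c1",C1)):
    p=onplane(D[k],P[4:],.052);print(p.mean(0),p)
E
```

```text
hold [[ 0.5127 -0.1632  0.0507  0.0001]
 [ 0.5418 -0.1703  0.0516  0.0001]
 [ 0.4958 -0.2309  0.0509  0.0002]
 [ 0.5248 -0.2381  0.0512  0.0003]
 [ 0.5277 -0.1667  0.0684  0.0001]
 [ 0.5104 -0.2352  0.0595  0.0002]]
[ 0.5188 -0.2007  0.05  ] yaxis 75.94186973139219 0.07005905288117041 xaxis -13.811237112264674
[ 0.5187 -0.2009  0.05  ] yaxis 75.91546342615275 0.07002723178101096 xaxis -14.081789683162734
cap [[0.5534 0.2368 0.0246 0.0001]
 [0.5813 0.2469 0.0256 0.0003]
 [0.5769 0.1714 0.0264 0.0001]
 [0.6052 0.1811 0.0246 0.0001]
 [0.5615 0.2345 0.0492 0.0005]
 [0.5782 0.2398 0.0485 0.0004]
 [0.5807 0.179  0.05   0.0001]
 [0.5977 0.1844 0.0482 0.0006]]
[0.5793 0.209  0.024 ] yaxis 109.70551654839963 0.07000051970519472 xaxis 19.696446594038065
[0.5792 0.2087 0.024 ] yaxis 109.86406658523634 0.0701059457724185 xaxis 19.907974204794282
[0.5793 0.2094 0.052 ] [[0.5614 0.2343 0.052 ]
 [0.578  0.2394 0.052 ]
 [0.5806 0.1792 0.052 ]
 [0.5972 0.1846 0.052 ]]
[0.5795 0.2102 0.052 ] [[0.5617 0.2351 0.052 ]
 [0.5782 0.2404 0.052 ]
 [0.5806 0.1797 0.052 ]
 [0.5976 0.1857 0.052 ]]
```

```bash
python3 - <<'E'
from h import *
np.set_printoptions(precision=4,suppress=True)
q=down(np.radians(109.8)); P=np.array([.5793,.209,0])
r.reach(P+[0,0,.12],q)
r.move_straight(P+[0,0,.034],rate=.08)
print(sensors.read_force(),sensors.read_tcp_pos())
r.grab(90); print(sensors.read_gripper_width(),sensors.read_grip_force(),sensors.read_force())
r.move_straight(P+[0,0,.06],rate=.06)
r.wait(.2);print(sensors.read_force(),sensors.read_moment(),sensors.read_gripper_width())
r.move_straight(P+[0,0,.16],rate=.2)
q=down(np.radians(75.93)); H=np.array([.5188,-.2008,0])
r.reach(H+[0,0,.16],q)
r.move_straight(H+[0,0,.112],rate=.1)
r.wait(.2);print(sensors.read_time(),sensors.read_force(),sensors.read_moment(),sensors.read_tcp_pos(),sensors.read_gripper_width())
c=vision.camera("side");u,v=proj(c,[.5188,-.2008,.08])[0].astype(int)
w=vision.camera("wrist")["color"]
a=cv2.resize(c["color"][v-50:v+50,u-50:u+50],(400,400),interpolation=cv2.INTER_CUBIC)
cv2.imwrite("pics/g.png",np.hstack([a,cv2.resize(w[:,:],(400,400))])[:,:,::-1])
E
```

```text
[0.4047 0.2919 0.1368] [0.5798 0.2091 0.0345]
0.018107959554556487 89.1780960559845 [-1.2939 -1.2045  3.6357]
[-0.4687 -0.5794 -3.2956] [ 0.0389 -0.0176  0.0311] 0.018151497132480765
10.0333 [ 0.5781 -0.4854 -3.4008] [-0.0481  0.0095 -0.0463] [ 0.5193 -0.201   0.1127] 0.018692127023002165
```

View pics/g.png

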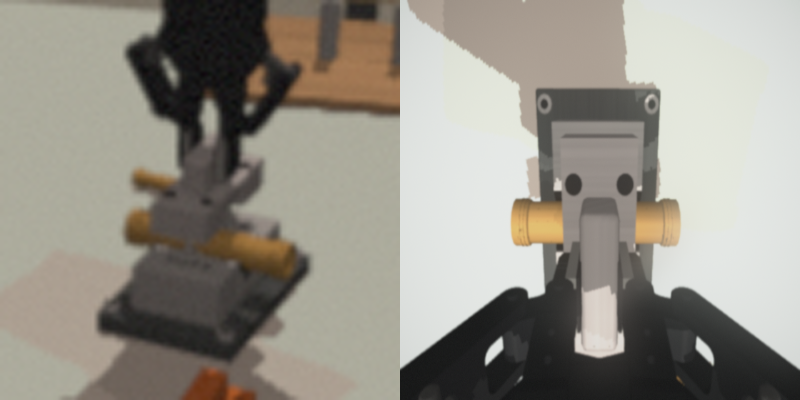

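The cap hangs level in the grip, lined up over the holder with the casing crossing under its groove. Now I'll lower it by force.

```bash
python3 - <<'E'
from h import *
np.set_printoptions(precision=4,suppress=True)
H=np.array([.5188,-.2008,0]); f0=np.array(sensors.read_force())
for z in (.105,.102,.100,.098,.096,.094,.092,.0905):
    r.move_straight(H+[0,0,z],rate=.05); r.wait(.05)
    f=np.array(sensors.read_force())-f0
    print(z,f,np.array(sensors.read_moment()),sensors.read_tcp_pos())
    if f[2]>10 or np.hypot(*f[:2])>8: break
print(sensors.read_time())
E
```

```text
0.105 [1.6547 0.8153 0.9846] [ 0.0281 -0.0078 -0.0064] [ 0.5186 -0.2007  0.1047]
0.102 [ 0.8127  0.4187 -0.254 ] [ 0.0118 -0.0535  0.0099] [ 0.5188 -0.2008  0.1019]
0.1 [1.1481 0.497  1.1982] [-0.0378 -0.0031  0.0036] [ 0.5188 -0.2008  0.1   ]
0.098 [1.2571 0.6966 1.0021] [-0.0386  0.0014  0.0311] [ 0.5187 -0.2008  0.0979]
0.096 [ 0.9375  0.4765 -0.2318] [ 0.0133 -0.0168  0.0299] [ 0.5187 -0.2008  0.0959]
0.094 [1.0652 0.2314 1.2154] [-0.0076  0.0139  0.0264] [ 0.5188 -0.2008  0.0939]
0.092 [ 0.3289  0.0558 -0.773 ] [-0.0166  0.0033 -0.0216] [ 0.5188 -0.2008  0.0919]
0.0905 [-0.1906 -0.3692  6.4779] [ 0.0427  0.2092 -0.0325] [ 0.519  -0.2009  0.0909]
12.575
```

```bash
python3 - <<'E'
from h import *
np.set_printoptions(precision=4,suppress=True)
H=np.array([.5188,-.2008,0]); z=.0905
while z>.078:
    z-=.001 if z>.0865 else .0004
    r.move_straight(H+[0,0,z],rate=.03); r.wait(.08)
    f=np.mean([sensors.read_force() for _ in range(3)],0)
    print(round(z,4),f,sensors.read_tcp_pos(),sensors.read_gripper_width())
    if f[2]>17 or np.hypot(*f[:2])>15: break
for _ in range(5): r.wait(.1);print(sensors.read_force())
print(sensors.read_time(),sensors.read_moment())
E
```

```text
0.0895 [-1.9121  1.3259  5.6602] [ 0.519  -0.2009  0.0898] 0.018609885605465473
0.0885 [-1.8114 -0.0083  4.1985] [ 0.519  -0.2009  0.0887] 0.018582078190978374
0.0875 [-1.9596  0.1768  5.5762] [ 0.519  -0.2009  0.0878] 0.018359554804430165
0.0865 [-1.6468 -0.3413  6.264 ] [ 0.519  -0.2009  0.0869] 0.018357160107592932
0.0861 [-1.7458  0.8713  7.4192] [ 0.519  -0.2009  0.0865] 0.018508645282580276
0.0857 [-1.9514  0.0661  7.1611] [ 0.519  -0.2009  0.0862] 0.01829429623136784
0.0853 [-3.21    0.4766  7.8282] [ 0.519  -0.2009  0.0858] 0.018105879533796256
0.0849 [-2.2303 -0.0253  8.5594] [ 0.519  -0.2009  0.0855] 0.018269438005777808
0.0845 [-3.4361  1.6135 11.2567] [ 0.519  -0.2009  0.0852] 0.01838162007399733
0.0841 [-3.7255  1.7375 13.427 ] [ 0.519  -0.2009  0.0851] 0.018502858760425626
0.0837 [-6.0324  2.0388 17.7529] [ 0.5191 -0.2009  0.0851] 0.018037127083674897
[-4.4559  1.5807 18.3339]
[-5.7417  0.738  17.6963]
[-5.3391  1.785  17.5304]
[-5.8285  0.8437 17.8443]
[-5.9093  1.5532 18.2362]
16.7417 [ 0.3081  0.9166 -0.0956]
```

```bash
python3 - <<'E'
from h import *
np.set_printoptions(precision=4,suppress=True)
for dx,z in((-.0003,.0837),(-.0005,.0837),(-.0005,.0834)):
    r.move_straight(np.array([.5188+dx,-.2007,z]),rate=.03); r.wait(.3)
    f=np.mean([sensors.read_force() for _ in range(3)],0)
    print(dx,z,f,sensors.read_moment(),sensors.read_tcp_pos(),sensors.read_grip_force())
    if f[2]>21: break
t=vision.camera("top");c=vision.camera("side");u,v=proj(c,[.5188,-.2008,.08])[0].astype(int)
a=cv2.resize(c["color"][v-40:v+40,u-40:u+40],(400,400),interpolation=cv2.INTER_CUBIC)
cv2.imwrite("pics/f.png",np.hstack([a,cv2.resize(t["color"][:,100:],(400,400))])[:,:,::-1]);print(sensors.read_time())
E
```

```text
-0.0003 0.0837 [-5.0643  1.3213 16.9173] [ 0.2342  0.8364 -0.067 ] [ 0.519  -0.2009  0.0851] 91.18856191635132
-0.0005 0.0837 [-3.2712  2.102  16.6379] [ 0.2776  0.7046 -0.0587] [ 0.519  -0.2009  0.0851] 91.1594295501709
-0.0005 0.0834 [-5.1783  2.0294 19.6019] [ 0.3334  0.8625 -0.0435] [ 0.519  -0.2009  0.0851] 91.62308692932129
18.4917
```

View pics/f.png

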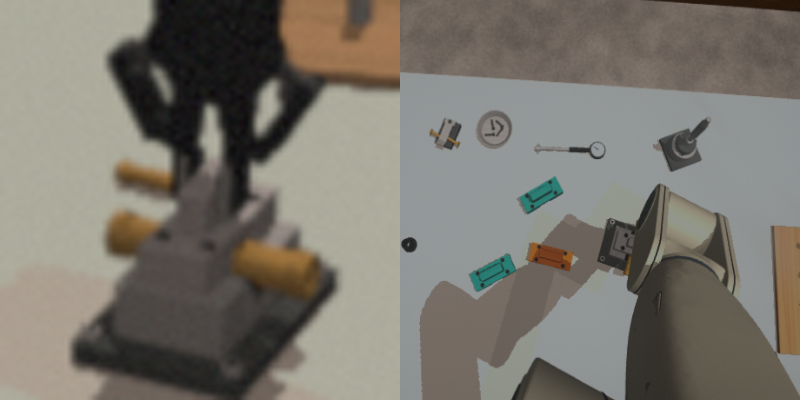

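The cap sits down on the shoulders with the casing lying through its groove, and the bystanders are where they were. The height stays at 0.0851 m as the push rises to 19.6 N, so the cap is home.

```bash
python3 - <<'E'
from h import *
print(sensors.read_force()); print(r.finish_job())
E
```

```text
[-5.28253683  2.13139385 18.28847375]
the job is handed in; nothing more can be done
None
```

The cap is on its dowels and pressed home on the casing, with the gripper still pushing at about 18–20 N against the springs' 11 N; it went on without needing to be slid about, and I handed the job in at about 18.5 s of the 43 s allowed.

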